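# Clear and crack open the dry box

### The job

The lid of the dry box must be cleared: lay the tube lamp flat in the tray that already holds a tube lamp and set the screw base in the tray that already holds a screw base, putting each down in its tray rather than dropping it from above. Then take the lid by its bar handle, pull it free of its sticky gasket without letting it fly open to its stop, and finish with the gripper still holding it, motionless and ajar, the handle about 35 mm higher than when shut. Leave everything else on the bench where it is.

Things in the scene. Friction and masses are not known exactly. Their poses are not given: they have to be found in the camera images.
- drybox: Grey plastic dry box fixed to the bench, 200 (x) by 220 (y) by 70 mm high, under a black rubber gasket and a bare aluminium lid. Origin: centre of its underside, on the bench; x points from the handle side to the hinge side, z up. Top face of the shut lid: 83 mm above the origin. The tube lamp and the screw base stand on the lid, behind the handle, side by side (either side).
- lid_handle (a point): Middle of the lid's bar handle: a round dark bar 14 mm thick, 100 mm long along the box's y axis, its centre 38 mm above the lid's top face (two end posts), 175 mm from the hinge line in the box's -x direction and 48 mm above it. The point turns with the lid.
- lid_hinge (a point): Hinge line of the lid (along the box's y axis), at the middle of the far edge of the box, 73 mm above the bench. The lid (200 x 220 x 10 mm, about 0.35 kg) swings up about it, handle side rising.
- lid (a joint): Opening angle of the lid in rad: 0 shut, 0.32 at its stop. The gasket is tacky: pulling up at the handle, the lid gives only at a pull of about 13 to 16 N (up to 20 N when the bar is gripped hard and must turn between the fingers), which it needs over the first 5 to 18 mm at the handle; then the pull fades, to about 8 to 11 N at 0.2 rad (35 mm at the handle). Let go, it is drawn shut again.
- lamp_mid (a point): Middle of the loose tube lamp that lies on the lid: two white parallel tubes, each 18 mm thick, lying side by side (37 mm across together) with a cream end block (32 x 38 x 24 mm); 115 mm long in all, about 70 g. The point is 10 mm above its underside, half-way along; x runs along the lamp from the block to the tubes' bend, z up. At the middle the tubes can be gripped across (37 mm).
- base_mid (a point): Middle of the loose screw base that stands on the lid: white round body 48 mm across and 22 mm high, shoulder to 29 mm, then a steel screw cap 26 mm across up to 50 mm height; about 60 g. The point is on its axis 25 mm above its underside, z up to the cap. Grip it by the cap (29 to 50 mm above its underside).
- tray_lamps: Dark steel open tray, fixed, for tube lamps: 180 (x) by 160 (y) by 40 mm high, walls and floor 4 mm thick. Origin: centre of its underside. A second tube lamp lies along x in its -y half, the +y half is free.
- tray_bases: Dark steel open tray, fixed, for screw bases: same size and axes as the other tray. Origin: centre of its underside. A second screw base stands in its -y half, the +y half is free.
- lamp2_mid (a point): Middle of the second tube lamp (same make), lying in its tray.
- base2_mid (a point): Middle of the second screw base (same make), standing in its tray.
- stone: Bystander: round grey cobble, 72 mm across, 38 mm high; origin under its centre.
- spool: Bystander: solder spool, 56 mm across, 42 mm high; origin under its centre.
- jar: Bystander: clear jar with a red cap, 70 mm across, 85 mm high; origin under its centre.
- whetstone: Bystander: brown block 55 x 150 x 32 mm; origin under its centre.
- screwdriver: Bystander: screwdriver lying between robot and box; origin underneath.
- pliers: Bystander: small pliers, about 120 mm long, lying between robot and box; origin underneath.
Mind the look-alikes: they are no part of the job. What is shaped like the part that bears lamp2_mid but blue is not meant.

How it is judged:
On the way, in this order (a step that is already met when the one before it is completed fails the run):
1. with the lid still shut, lamp and base lie in the trays of their own kind, let go (x of lamp_mid in the frame of tray_lamps between -0.06 and 0.06 m and y of lamp_mid in the frame of tray_lamps between -0.065 and 0.065 m and z of lamp_mid in the frame of tray_lamps between 0 and 0.045 m and angle between lamp_mid's own x axis and vertical between 1.25 and 1.89 rad and x of base_mid in the frame of tray_bases between -0.07 and 0.07 m and y of base_mid in the frame of tray_bases between -0.06 and 0.06 m and z of base_mid in the frame of tray_bases between 0 and 0.05 m and value of joint lid below 0.03 rad and contact force between each of lamp, base and the fingers below 0.05 N), for 0.2 s.
2. the lid has been pulled free, past the seal's peak (value of joint lid above 0.1 rad), for 0.2 s.
At the end, for the whole second after the job is handed in: Fingers at the handle hold the lid still, 0.13 to 0.265 rad open (handle 23 to 46 mm up); the lamp lies flat (within 0.32 rad) in the lamps' tray, the base in the bases' tray, at rest, middles within 60 to 70 mm of the tray's centre, not above its rim; second parts still in their trays (x of lamp_mid in the frame of tray_lamps between -0.06 and 0.06 m and y of lamp_mid in the frame of tray_lamps between -0.065 and 0.065 m and z of lamp_mid in the frame of tray_lamps between 0 and 0.045 m and angle between lamp_mid's own x axis and vertical between 1.25 and 1.89 rad and x of base_mid in the frame of tray_bases between -0.07 and 0.07 m and y of base_mid in the frame of tray_bases between -0.06 and 0.06 m and z of base_mid in the frame of tray_bases between 0 and 0.05 m and x of lamp2_mid in the frame of tray_lamps between -0.06 and 0.06 m and y of lamp2_mid in the frame of tray_lamps between -0.07 and 0.07 m and z of lamp2_mid in the frame of tray_lamps between 0 and 0.06 m and x of base2_mid in the frame of tray_bases between -0.075 and 0.075 m and y of base2_mid in the frame of tray_bases between -0.065 and 0.065 m and z of base2_mid in the frame of tray_bases between 0 and 0.06 m and value of joint lid between 0.13 and 0.265 rad and velocity of joint lid between -0.05 and 0.05 rad/s and contact force between the fingers and drybox above 2 N and distance between the grasp point and lid_handle below 0.07 m and contact force between each of lamp, base and drybox below 0.05 N and linear speed of each of lamp, base below 0.02 m/s); the arm keeps its last pose, push and grip.
It fails at once if the lid is flung open to its stop (value of joint lid above 0.3 rad).
It fails at once if the lamp falls freely from well above its tray (height (world z) of lamp_mid above 0.09 m and contact force between lamp and anything else below 0.01 N and linear speed of lamp above 0.4 m/s).
It fails at once if the base falls freely from well above its tray (height (world z) of base_mid above 0.09 m and contact force between base and anything else below 0.01 N and linear speed of base above 0.4 m/s).
It fails at once if another thing on the bench is shifted by more than 40 mm (distance of any of stone, spool, jar, whetstone, screwdriver, pliers from where it was at the start of the episode above 0.04 m).
It also fails if it takes over 67 s, if anything falls off the work surface, if the arm or the gripper's body presses on something with over 40 N, if the wrist force passes 120 N, or if a joint passes its speed limit or range.

### The arm

A 6-joint arm with a two-finger parallel gripper is mounted at the origin on the work surface. World frame = base frame: x ahead of the robot, y to its left, z up, the work surface at z = 0. Lengths are in m, angles in rad, forces in N, time in s.
With the tool pointing down it reaches from about 0.3 to 0.775 m from the base axis. Payload 14.6 kg.
Tool frame: the origin (TCP) lies on the centre line of the jaws, within the pads' length; the fingertips stand 14 mm ahead of it and the grasp point (between the pads) lies 5 mm behind it; x points along the fingers, y is the direction in which the jaws open and shut, and the axes are right-handed (so a half turn about x gives the same grasp; the last joint's range is limited). The gripper opens to 94 mm and grips with 3 to 60 N. Pads are 16 mm wide; open, the fingers measure 119 mm over their backs; the gripper's body (75 mm by 177 mm) begins 78 mm behind the grasp point.
Start: joints at [1.272, 0.3, 1.521, -0, 1.321, -0.067], TCP at [0.126, 0.535, 0.219] pointing down, gripper open.
Joint ranges: [-3.03, 3.03], [-0.79, 2.21], [0.23, 2.52], [-1.04, 4.18], [0, 3.07], [-2.55, 2.55]. Speed limits (rad/s): [2.22, 2.22, 2.57, 3.14, 3.14, 3.14].

### API

Orientations are given as [roll, pitch, yaw] about the fixed x, y, z axes, in that order (R = Rz(yaw) Ry(pitch) Rx(roll)).
In Python, from station import * gives the robot as it stands. The module is installed in compiled form; this text tells all that it offers.
- The arm moves only by the shell command python3 -m handwheel 'ROWS' [FORCE]. ROWS is JSON, a list of rows, each a list of 3 entries, a list of its own where there are three numbers: the shift along the tool's x, y, z in mm, then the turn about the tool's x in rad, then the gripper command: -1 is fully open, 1 is shut, values between are in proportion. In form: [[[dx, dy, dz], spin, gripper], ...]. A call has exactly 5 rows; each row is the pose to reach, as a shift and turn from the pose measured when the call began, along the tool's axes at that moment; what a row does not reach only later rows make up. A row lasts 1/10 s, in which the tool goes at most 50 mm and 8.59 degrees, less where a joint would pass 70% of its speed; a pose out of reach is approached as far as the arm can. A call with a gripper value outside its range is refused whole. The fingers move at their own pace and stop on an object; FORCE is the grip in N (left out, the last holds). Time passes only in rows, so rows that repeat a pose let the fingers close, or fill a call up. It gives the time, the measured TCP pose, the force and the opening at its end, in the units of the state.
- get_obs(): the state, without advancing time (a new reading comes with each control period).
- camera(name): name is "scene" or "side" or "wrist"; returns (picture, depth): 480x640x3 uint8, blue, green, red; 480x640 float32, m along the optical axis (not along the pixel's ray), 0 where there is no reading.
- camera_info(name): a dict with "fx", "fy", "cx", "cy" (pixels), "extrinsics" (4x4, takes a point from camera to world coordinates). Camera axes: x right, y down, z forward; pixel columns grow to the right and rows downward; lengths in m; the calibration is good to about 2 mm. The wrist camera is an equidistant fisheye: a pixel r from the principal point sees the ray r / f radians off the axis. A picture is of the moment at which its call begins: read the wrist's pose just before it. camera_info takes no time and is no camera call; for the wrist camera it gives the pose at the moment of the call.
- hand_in(): hands the job in, once; it reports no verdict.
The state is a dict: "time_s": time; "qpos": joint angles; "joint_vel": joint speeds; "tau": joint torques, N m; "ee_pos": TCP position; "eef_rot": TCP orientation; "force": force on the tool from outside, world axes, zero at the start; "moment": the same for the moment, N m; "grip_width": finger opening in m.
Only numpy, scipy, OpenCV 4.12 (cv2) and the standard library are available. Lean on these libraries where they do the work, as an engineer would, in place of code of your own. Each camera call takes 0.05 s, during which the arm holds its last target. There are 200 camera calls.

## Working session

There is one attempt and no reset: what is moved stays moved. The work goes in short steps, Python scripts to look and compute and a shell command to move; the robot and the scene stay as the last step left them, time stands still between calls to the robot, and variables do not carry over. Pictures are saved under pics/ and viewed, about 8 in all and at most 12, crops included, and the job is handed in when it is done.

```bash
mkdir -p pics
cat > h.py <<'E'
from station import *
import numpy as np, cv2
from scipy.spatial.transform import Rotation as R
def snap(n,path=None):
    i=camera_info(n); p,d=camera(n)
    if path: cv2.imwrite(path,p)
    np.savez('last_%s.npz'%n,p=p,d=d,**{k:np.array(v) for k,v in i.items() if k in('fx','fy','cx','cy','extrinsics')})
    return p,d,i
def load(n):
    z=np.load('last_%s.npz'%n); return z['p'],z['d'],{k:z[k] for k in('fx','fy','cx','cy','extrinsics')}
def cloud(d,i):  # pinhole
    v,u=np.mgrid[:d.shape[0],:d.shape[1]]
    P=np.stack([(u-i['cx'])/i['fx']*d,(v-i['cy'])/i['fy']*d,d],-1)
    T=np.array(i['extrinsics']); return P@T[:3,:3].T+T[:3,3]
def ray(i,u,v,fish=False):
    x=(u-i['cx'])/i['fx'];y=(v-i['cy'])/i['fy']
    if fish:
        r=np.hypot(x,y);s=np.sin(r)/max(r,1e-9);c=np.array([x*s,y*s,np.cos(r)])
    else: c=np.array([x,y,1.])
    T=np.array(i['extrinsics']); return T[:3,3],T[:3,:3]@c
def onz(i,u,v,z,fish=False):
    o,r=ray(i,u,v,fish); return o+r*(z-o[2])/r[2]
E
python3 - <<'E'
from h import *
o=get_obs(); print({k:np.round(v,3).tolist() for k,v in o.items()})
for n in('scene','side','wrist'):
    p,d,i=snap(n,'pics/%s0.png'%n); print(n,i['fx'],i['cx'],i['cy'],np.round(i['extrinsics'],3).tolist(), (d>0).mean())
E
```

```text
{'time_s': 0.0, 'qpos': [1.272, 0.3, 1.522, -0.0, 1.321, -0.067], 'joint_vel': [-0.002, -0.001, -0.001, -0.001, 0.002, -0.001], 'tau': [0.001, -53.181, -35.273, 0.071, 0.024, -0.0], 'ee_pos': [0.126, 0.535, 0.219], 'eef_rot': [-1.614, 1.57, -1.846], 'force': [-1.161, 0.401, -0.44], 'moment': [0.015, 0.045, -0.025], 'grip_width': 0.094}
scene 586.5626193051763 335.5204195865409 244.6598604952858 [[0.491, 0.503, -0.711, 1.648], [0.871, -0.29, 0.396, -0.621], [-0.007, -0.814, -0.581, 0.986], [0.0, 0.0, 0.0, 1.0]] 0.9690494791666666
side 518.2171556850656 317.8362245230364 237.42480498685796 [[-0.983, -0.124, 0.134, 0.413], [-0.182, 0.594, -0.784, 0.861], [0.017, -0.795, -0.607, 0.789], [0.0, 0.0, 0.0, 1.0]] 0.995966796875
wrist 371.64829954431775 321.91371923734806 242.46948869629995 [[0.23, 0.94, 0.25, 0.053], [0.973, -0.222, -0.06, 0.552], [-0.001, 0.257, -0.966, 0.384], [0.0, 0.0, 0.0, 1.0]] 0.9933561197916667
```

View pics/scene0.png

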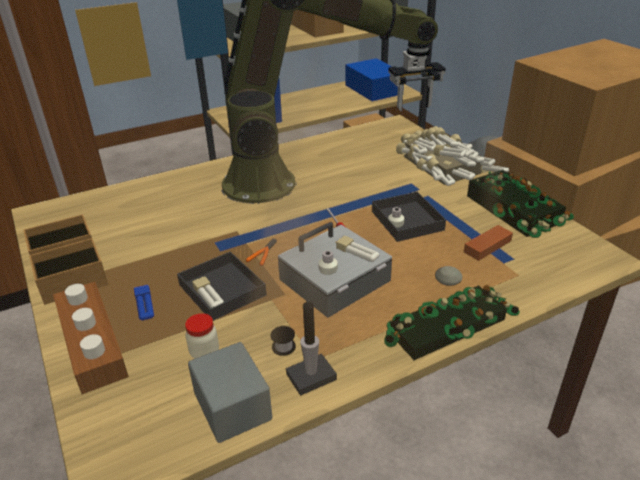

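View pics/side0.png

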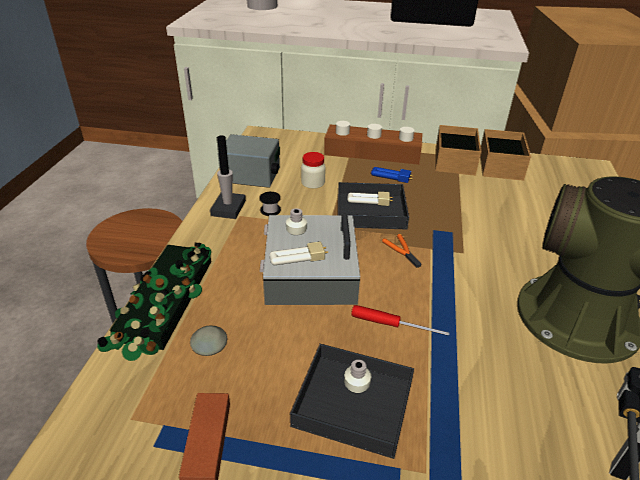

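The scene view shows the box at about (335,268) with the base (327,262), lamp (357,248) and handle (317,236). The lamps' tray is at (222,285) and the bases' tray at (408,215). The side view shows the lid at (312,245), lamp (298,254), base (297,222), handle (347,236), lamps' tray (372,205) and bases' tray (355,398). The blue lamp look-alike is at (390,174).

Run:
```python
from h import *
def rect(P):
    (c,s,a)=cv2.minAreaRect((P[:,:2]*1000).astype(np.float32)); return np.round(c,1),np.round(s,1),round(a,1)
def comp(m,seed):
    n,l=cv2.connectedComponents(m.astype(np.uint8)); 
    k=l[seed[1],seed[0]]
    return (l==k)&(k>0)
for n,seeds in (('side',dict(lampblk=(318,250),lamp=(290,256),base=(297,212),base2=(358,366),lamp2=(365,198),handle=(347,235),lid=(335,265))),
          ('scene',dict(lamp=(365,252),lampblk=(344,243),base=(327,254),base2=(397,211),lamp2=(210,296),handle=(317,233),lid=(300,262)))):
    p,d,i=load(n); X=cloud(d,i)
    hsv=cv2.cvtColor(p,cv2.COLOR_BGR2HSV)
    print(n)
    for k,s in seeds.items(): print('  ',k,np.round(X[s[1],s[0]],4),hsv[s[1],s[0]])
    roi=(np.abs(X[...,0]-0.5)<0.35)&(np.abs(X[...,1])<0.5)
    # lid plane
    m=comp(roi&(abs(X[...,2]-.083)<.005),seeds['lid']); P=X[m]; print(' lid',rect(P),P[:,2].mean(),m.sum())
    L=rect(P)[0]/1000
    near=(np.hypot(X[...,0]-L[0],X[...,1]-L[1])<.16)
    dark=hsv[...,2]<90
    for nm,m in (('handle',near&dark&(X[...,2]>.113)&(X[...,2]<.14)),('above lid bright',near&~dark&(X[...,2]>.09)&(X[...,2]<.15))):
        nn,l,st,ce=cv2.connectedComponentsWithStats(m.astype(np.uint8))
        for k in range(1,nn):
            if st[k,4]>25: P=X[l==k]; print(' ',nm,st[k,4],ce[k].round(),rect(P),'z',np.percentile(P[:,2],[2,50,98]).round(4))
    for nm,m in (('rim',roi&(hsv[...,2]<80)&(abs(X[...,2]-.038)<.006)&~near),('floorz',roi&(hsv[...,2]<80)&(abs(X[...,2]-.004)<.004)&~near)):
        m=cv2.morphologyEx(m.astype(np.uint8),cv2.MORPH_CLOSE,np.ones((5,5)))
        nn,l,st,ce=cv2.connectedComponentsWithStats(m)
        for k in range(1,nn):
            if st[k,4]>120: P=X[(l==k)&(X[...,2]<.05)&(X[...,2]>.0)]; print(' ',nm,st[k,4],ce[k].round(),rect(P),P[:,2].mean().round(4))
```

```text
side
   lampblk [0.5558 0.0232 0.108 ] [ 22  87 193]
   lamp [0.611  0.046  0.1009] [ 39  14 237]
   base [ 0.6209 -0.069   0.1335] [150  14  18]
   base2 [0.4383 0.2656 0.055 ] [ 90 128   2]
   lamp2 [ 0.4898 -0.3345  0.0195] [ 55   6 236]
   handle [ 0.5006 -0.0145  0.1281] [150   5  54]
   lid [0.5168 0.035  0.0832] [ 30  12 171]
 lid (array([582.2, -30. ]), array([200.3, 227.1]), 11.5) 0.08210209364621492 4248
  handle 206 [345. 230.] (array([508.3, -42.2]), array([ 14. , 112.8]), 11.5) z [0.1154 0.1256 0.129 ]
  above lid bright 365 [296. 222.] (array([622.8, -68.5]), array([46.9, 41.1]), 22.5) z [0.0914 0.1079 0.1333]
  above lid bright 765 [298. 253.] (array([597.2,  28.3]), array([122.7,  42.4]), 26.1) z [0.0909 0.0988 0.1076]
  rim 504 [376. 200.] (array([ 469.7, -304.1]), array([180.2, 169. ]), 7.7) 0.0365
  rim 208 [270. 198.] (array([ 736.1, -252.5]), array([51.9, 56.3]), 20.8) 0.0408
  rim 1250 [177. 294.] (array([831.8, 121.6]), array([304.5,  43.6]), 88.3) 0.037
  rim 1265 [354. 397.] (array([439. , 304.6]), array([162.6, 179.1]), 82.2) 0.0371
  floorz 960 [372. 206.] 
[... 979 characters left out ...]
]), array([ 15.7, 111.8]), 10.1) z [0.1198 0.1273 0.1318]
  above lid bright 507 [356. 248.] (array([601.5,  22.5]), array([122.5,  46.9]), 20.5) z [0.0906 0.0996 0.1096]
  above lid bright 322 [328. 263.] (array([629.7, -76.7]), array([47.2, 43.7]), 55.9) z [0.091  0.1086 0.1343]
  rim 469 [409. 213.] (array([441.8, 301.2]), array([165. , 192.4]), 82.3) 0.0357
  rim 582 [220. 282.] (array([ 472.3, -306.5]), array([189.2, 162.3]), 8.5) 0.0363
  rim 316 [283. 335.] (array([ 738.2, -255.8]), array([50.1, 56.1]), 64.0) 0.0422
  floorz 739 [411. 214.] (array([413.9, 307.4]), array([160. , 136.6]), 82.0) 0.0045
  floorz 1199 [227. 281.] (array([ 448.9, -309.1]), array([142.5, 158.8]), 9.5) 0.0046
```

```bash
cat >> h.py <<'E'
def plan(pos,jaw=None):
    """tool-axis shift (mm) and spin to bring TCP to pos, jaw axis to heading jaw (deg, mod 180)"""
    o=get_obs(); M=R.from_euler('xyz',o['eef_rot']).as_matrix(); e=np.array(o['ee_pos'])
    s=0
    if jaw is not None:
        cand=[]
        for k in range(-2,3):
            t=np.radians(jaw+180*k); g=np.array([np.cos(t),np.sin(t),0])
            cand.append(np.arctan2(g@M[:,2],g@M[:,1]))
        s=min(cand,key=abs)
    print('shift',np.round(M.T@(np.array(pos)-e)*1000,1),'spin',np.round(s,3),'| tcp',np.round(e,4),'toolx',M[:,0].round(3),'jawdeg',np.degrees(np.arctan2(M[1,1],M[0,1])).round(1),'q6',o['qpos'][5].round(3),'F',np.round(o['force'],1),'w',round(o['grip_width'],4),'t',o['time_s'])
E
python3 - <<'E'
from h import *
def pca(P):
    c=P[:,:2].mean(0); w,v=np.linalg.eigh(np.cov((P[:,:2]-c).T)); a=v[:,1]; return c,a
for n,lb,ls in (('side',(298,253),(368,198)),('scene',(356,248),(208,293))):
    p,d,i=load(n); X=cloud(d,i); hsv=cv2.cvtColor(p,cv2.COLOR_BGR2HSV)
    for nm,c,zl,zh in (('lamp',(0.599,0.026),.092,.112),('lamp2',(.493,-.338),.012,.034)):
        m=(np.hypot(X[...,0]-c[0],X[...,1]-c[1])<.075)&(X[...,2]>zl)&(X[...,2]<zh)&(hsv[...,2]>120)
        P=X[m]; (cc,s,a)=cv2.minAreaRect((P[:,:2]*1000).astype(np.float32))
        _,ax=pca(P)
        print(n,nm,m.sum(),'rect',np.round(cc,1),np.round(s,1),round(a,1),'pca',np.degrees(np.arctan2(ax[1],ax[0])).round(1),'zmax',np.percentile(P[:,2],98).round(4))
plan((.599,.026,.26),24+90)
E
```

```text
side lamp 728 rect [597.3  28.1] [122.7  42.4] 25.9 pca -157.3 zmax 0.1076
side lamp2 396 rect [ 478.2 -341.5] [117.7  42.7] 7.4 pca -175.7 zmax 0.0292
scene lamp 433 rect [601.4  22.5] [122.3  46.9] 20.5 pca -157.2 zmax 0.1097
scene lamp2 425 rect [ 483.2 -347.3] [116.2  37.5] 4.0 pca -175.2 zmax 0.0311
shift [ -40.6 -386.9  577. ] spin -0.651 | tcp [0.1263 0.5351 0.219 ] toolx [-0.    -0.001 -1.   ] jawdeg 76.7 q6 -0.067 F [-0.5 -0.4  0.8] w 0.0939 t 0.15
```

```bash
python3 -m handwheel '[[[-3,-26,38],0,-1],[[-6,-52,76],0,-1],[[-9,-78,114],0,-1],[[-12,-104,152],0,-1],[[-14,-130,190],0,-1]]' 30 && python3 -m handwheel '[[[-3,-26,38],0,-1],[[-6,-52,76],0,-1],[[-9,-78,114],0,-1],[[-12,-104,152],0,-1],[[-14,-130,190],0,-1]]' && python3 -m handwheel '[[[-3,-26,38],-0.13,-1],[[-6,-52,76],-0.26,-1],[[-9,-78,114],-0.39,-1],[[-12,-104,152],-0.52,-1],[[-13,-127,195],-0.65,-1]]'
python3 -c "
from h import *
plan((.599,.026,.26),114)
snap('wrist','pics/w1.png')
"
```

```text
time_s: 0.65
ee_pos: [0.2822, 0.3634, 0.2333]
eef_rot: [-1.511, 1.57, -1.742]
force: [0.4, 0.7, 0.8]
grip_width: 0.0939
time_s: 1.15
ee_pos: [0.4383, 0.1916, 0.2476]
eef_rot: [-1.148, 1.57, -1.379]
force: [0.6, 1.5, -0.8]
grip_width: 0.0938
time_s: 1.65
ee_pos: [0.5998, 0.0215, 0.2611]
eef_rot: [-1.311, 1.57, -0.887]
force: [0.7, 1.9, 0.2]
grip_width: 0.0938
shift [1.1 4.5 1.1] spin 0.005 | tcp [0.5998 0.0215 0.2611] toolx [ 0.    -0.001 -1.   ] jawdeg 114.3 q6 -2.019 F [0.7 1.9 0.2] w 0.0938 t 1.65
```

View pics/w1.png

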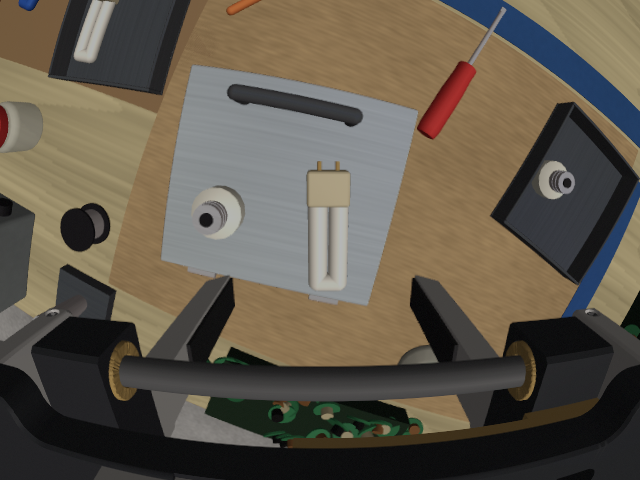

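The wrist view shows the lamp lying upright in the image: block (328,188), bend end (328,288). The base cap is at (208,218) and the handle runs from (235,93) to (353,116). The jaws already line up across the lamp.

```bash
cat >> h.py <<'E'
def fcloud(d,i):
    v,u=np.mgrid[:d.shape[0],:d.shape[1]]
    x=(u-i['cx'])/i['fx'];y=(v-i['cy'])/i['fy'];r=np.maximum(np.hypot(x,y),1e-9);t=np.tan(r)/r
    P=np.stack([x*t*d,y*t*d,d],-1); T=np.array(i['extrinsics']); return P@T[:3,:3].T+T[:3,3]
E
python3 - <<'E'
from h import *
p,d,i=load('wrist'); X=fcloud(d,i); hsv=cv2.cvtColor(p,cv2.COLOR_BGR2HSV)
print('lid z',X[250,260],'rim/floor',X[560//8,150])
def rep(nm,c,r,zl,zh,f=None):
    m=(np.hypot(X[...,0]-c[0],X[...,1]-c[1])<r)&(X[...,2]>zl)&(X[...,2]<zh)
    m[320:]=0
    P=X[m]; cc,s,a=cv2.minAreaRect((P[:,:2]*1000).astype(np.float32))
    print(nm,m.sum(),np.round(cc,1),np.round(s,1),round(a,1),'z',np.percentile(P[:,2],[2,50,98]).round(4),'px',np.argwhere(m).mean(0).round())
rep('lamp',(.6,.024),.08,.088,.112); rep('tubes',(.6,.024),.08,.093,.104)
rep('base cap',(.626,-.072),.04,.125,.14); rep('base body',(.626,-.072),.04,.088,.112)
rep('handle',(.51,-.045),.065,.115,.14)
rep('base2cap',(.442,.262),.04,.044,.06); rep('trayB rim',(.44,.303),.13,.034,.043)
# ray casts: block top edge, bend end, tube sides, on planes
for nm,(u,v),z in (('blk end',(328,170),.107),('bend',(328,291),.093),('tubeL',(309,240),.093),('tubeR',(347,240),.093),('cap',(206,219),.133),('hA',(230,92),.121),('hB',(360,118),.121)):
    print(nm,np.round(onz(i,u,v,z,True)*1000,1))
E
```

```text
lid z [ 0.64633763 -0.02371986  0.08328393] rim/floor [ 0.52321124 -0.23951484  0.00533256]
lamp 4975 [609.3  -3.9] [120.4 101.1] 23.6 z [0.0933 0.1002 0.1076] px [227. 325.]
tubes 3283 [609.   -3.2] [120.4  99.7] 23.6 z [0.0942 0.0993 0.102 ] px [245. 326.]
base cap 819 [623.5 -73.3] [26.6 26.5] 24.9 z [0.126  0.1326 0.1354] px [218. 208.]
base body 1323 [623.2 -72.3] [47.7 45.5] 52.9 z [0.0905 0.1066 0.1114] px [208. 223.]
handle 2244 [508.2 -45.1] [ 14.6 112.4] 11.5 z [0.1217 0.1264 0.1286] px [103. 295.]
base2cap 394 [439.1 260.9] [26.9 26.8] 73.7 z [0.0461 0.0539 0.0568] px [182. 564.]
trayB rim 2049 [439.1 303.6] [162.6 181.6] 82.2 z [0.0343 0.0391 0.0415] px [192. 571.]
blk end [548.5   3.7 107. ]
bend [654.3  52.1  93. ]
tubeL [615.2  14.9  93. ]
tubeR [600.8  47.   93. ]
cap [623.9 -73.6 133. ]
hA [519.9 -97.9 121. ]
hB [497.8   9.  121. ]
```

```bash
python3 -m handwheel '[[[40,5,0],0,-0.3],[[80,5,0],0,-0.3],[[115,5,0],0,-0.3],[[130,5,0],0,-0.3],[[130,5,0],0,-0.3]]' 20 && python3 -c "
from h import *
plan((.5975,.026,.102),114.6)"
```

```text
time_s: 2.2
ee_pos: [0.6004, 0.0215, 0.1278]
eef_rot: [3.111, 1.567, -2.74]
force: [-0.0, 0.1, 0.8]
grip_width: 0.0618
shift [25.9  5.3 -0.6] spin 0.003 | tcp [0.6004 0.0215 0.1278] toolx [-0.004 -0.002 -1.   ] jawdeg 114.8 q6 -2.027 F [-0.   0.1  0.8] w 0.0618 t 2.2
```

```bash
python3 -m handwheel '[[[5,5,0],0,-0.3],[[12,5,0],0,-0.3],[[20,5,0],0,-0.3],[[26,5,0],0,-0.3],[[26,5,0],0,-0.3]]' 20 && python3 -c "
from h import *
plan((.5975,.026,.102),114.6)"
```

```text
time_s: 2.7
ee_pos: [0.5979, 0.026, 0.101]
eef_rot: [3.024, 1.566, -2.827]
force: [-0.1, 0.3, -0.5]
grip_width: 0.0614
shift [-1.   0.2 -0.3] spin 0.003 | tcp [0.5979 0.026  0.101 ] toolx [-0.005 -0.002 -1.   ] jawdeg 114.7 q6 -2.019 F [-0.1  0.3 -0.5] w 0.0614 t 2.7
```

```bash
python3 -m handwheel '[[[0,0,0],0,1],[[0,0,0],0,1],[[0,0,0],0,1],[[0,0,0],0,1],[[0,0,0],0,1]]' 20 && python3 -m handwheel '[[[-5,0,0],0,1],[[-15,0,0],0,1],[[-35,0,0],0,1],[[-65,0,0],0,1],[[-100,0,0],0,1]]' 
python3 -c "
from h import *
snap('side','pics/s1.png')
# lamp tray measure
p,d,i=load('wrist')
plan((.466,-.270,.21),98.2)"
```

```text
time_s: 3.2
ee_pos: [0.598, 0.0259, 0.1013]
eef_rot: [3.054, 1.566, -2.797]
force: [0.6, -0.1, 1.1]
grip_width: 0.0363
time_s: 3.7
ee_pos: [0.598, 0.0261, 0.2025]
eef_rot: [2.985, 1.565, -2.866]
force: [0.4, -0.9, -1.1]
grip_width: 0.0361
shift [  -0.5 -212.8 -245.6] spin 0.289 | tcp [0.6    0.0261 0.2094] toolx [ 0.003 -0.002 -1.   ] jawdeg 114.8 q6 -2.019 F [ 0.5 -0.5  4.6] w 0.0364 t 3.75
```

```bash
python3 -m handwheel '[[[0,-22,-25],0.06,1],[[0,-48,-55],0.12,1],[[0,-76,-87],0.18,1],[[0,-105,-121],0.24,1],[[0,-134,-155],0.29,1]]' && python3 -c "
from h import *
plan((.466,-.270,.21),98.2)"
```

```text
time_s: 4.25
ee_pos: [0.5144, -0.1618, 0.2103]
eef_rot: [-0.608, 1.566, -0.468]
force: [1.1, -0.3, -1.3]
grip_width: 0.0365
shift [   0.3 -100.4  -63. ] spin -0.003 | tcp [ 0.5144 -0.1618  0.2103] toolx [ 0.004 -0.002 -1.   ] jawdeg 98.0 q6 -2.083 F [ 1.1 -0.3 -1.3] w 0.0365 t 4.25
```

View pics/s1.png

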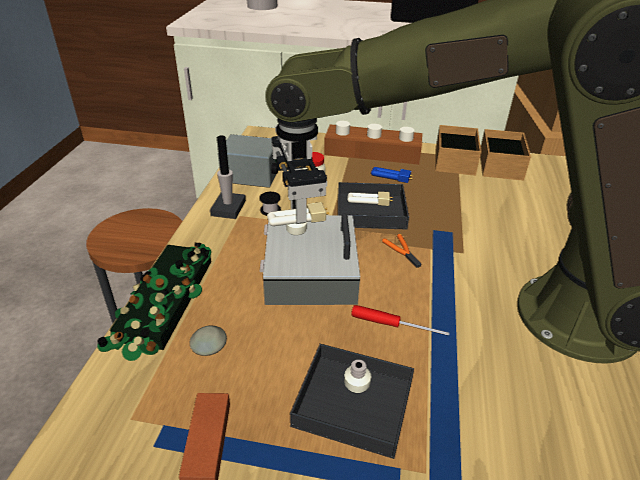

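The side view shows the lamp held level in the jaws above the lid at (300,215). Next I move over the lamps' tray and measure it from close by.

```bash
python3 -m handwheel '[[[0,-25,-16],0,1],[[0,-52,-33],0,1],[[0,-78,-49],0,1],[[0,-100,-63],0,1],[[0,-100,-63],0,1]]'
python3 - <<'E'
from h import *
p,d,i=snap('wrist','pics/w2.png'); X=fcloud(d,i); hsv=cv2.cvtColor(p,cv2.COLOR_BGR2HSV)
m=(np.hypot(X[...,0]-.47,X[...,1]+.305)<.135)&(X[...,2]>.034)&(X[...,2]<.044)&(hsv[...,2]<90); m[330:]=0
P=X[m];print('rim',m.sum(),cv2.minAreaRect((P[:,:2]*1000).astype(np.float32)),P[:,2].mean())
m=(np.hypot(X[...,0]-.48,X[...,1]+.344)<.07)&(X[...,2]>.012)&(X[...,2]<.032)&(hsv[...,2]>110)
P=X[m];print('lamp2',m.sum(),cv2.minAreaRect((P[:,:2]*1000).astype(np.float32)))
m=(np.hypot(X[...,0]-.47,X[...,1]+.305)<.06)&(X[...,2]<.012);print('floor z',np.median(X[m][:,2]))
plan((.466,-.270,.21),98.2)
E
```

```text
time_s: 4.75
ee_pos: [0.4649, -0.2719, 0.211]
eef_rot: [-0.693, 1.565, -0.556]
force: [0.4, 0.3, -0.2]
grip_width: 0.0362
rim 2310 ((469.8714294433594, -305.7390441894531), (178.7671356201172, 159.61639404296875), 8.63750171661377) 0.03883366400987524
lamp2 3902 ((478.3442077636719, -345.74639892578125), (121.55476379394531, 38.359771728515625), 6.27094841003418)
floor z 0.0036127705904805407
shift [0.9 0.5 0.5] spin -0.005 | tcp [ 0.4655 -0.2706  0.2109] toolx [ 0.005 -0.003 -1.   ] jawdeg 97.9 q6 -2.304 F [ 0.5  1.  -0.6] w 0.0366 t 4.8
```

View pics/w2.png

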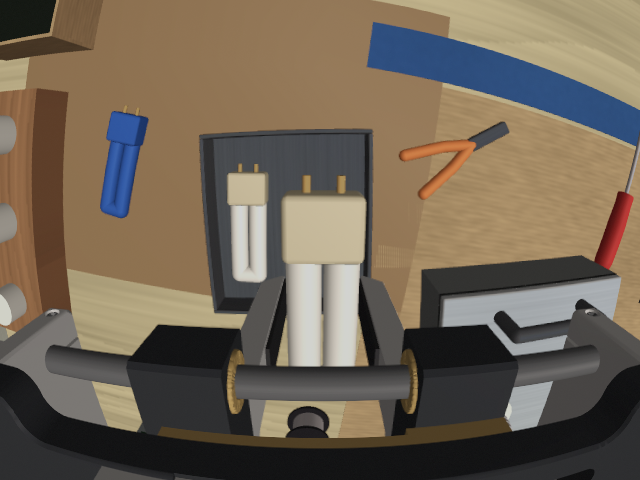

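The wrist view shows the held lamp (block at (323,228)) over the free half of the tray, beside lamp2 (248,228). The blue look-alike is outside the tray at (122,160). Lowering now.

```bash
python3 -m handwheel '[[[35,-3,0],0,1],[[75,-3,0],0,1],[[115,-3,0],0,1],[[145,-3,0],0,1],[[158,-3,0],0,1]]' && python3 -m handwheel '[[[6,0,0],0,1],[[11,0,0],0,1],[[16,0,0],0,1],[[20,0,0],0,1],[[22,0,0],0,1]]' && python3 -c "
from h import *
plan((.466,-.273,.022),98.2)"
```

```text
time_s: 5.3
ee_pos: [0.4663, -0.2725, 0.0507]
eef_rot: [-0.39, 1.569, -0.251]
force: [-0.1, 0.5, -0.2]
grip_width: 0.0365
time_s: 5.8
ee_pos: [0.4665, -0.2726, 0.0289]
eef_rot: [-0.478, 1.568, -0.34]
force: [-0.3, -0.6, -0.5]
grip_width: 0.0365
shift [ 6.9 -0.3 -0.5] spin -0.004 | tcp [ 0.4665 -0.2726  0.0289] toolx [ 0.003 -0.001 -1.   ] jawdeg 97.9 q6 -2.307 F [-0.3 -0.6 -0.5] w 0.0365 t 5.8
```

```bash
python3 -m handwheel '[[[3,0,0],0,1],[[5,0,0],0,1],[[7,0,0],0,1],[[7,0,0],0,1],[[7,0,0],0,1]]' && python3 -c "
from h import *
plan((.466,-.273,.022),98.2)"
```

```text
time_s: 6.3
ee_pos: [0.4666, -0.2727, 0.0221]
eef_rot: [-0.486, 1.568, -0.347]
force: [-0.4, 1.3, 4.0]
grip_width: 0.0365
shift [ 0.1 -0.2 -0.6] spin -0.005 | tcp [ 0.4666 -0.2727  0.0221] toolx [ 0.003 -0.001 -1.   ] jawdeg 97.9 q6 -2.307 F [-0.4  1.3  4. ] w 0.0365 t 6.3
```

Contact shows as 4 N. I open only part way, then rise.

```bash
python3 -m handwheel '[[[0,0,0],0,-0.1],[[0,0,0],0,-0.1],[[0,0,0],0,-0.1],[[0,0,0],0,-0.1],[[0,0,0],0,-0.1]]' && python3 -m handwheel '[[[-10,0,0],0,-0.1],[[-35,0,0],0,-0.1],[[-80,0,0],0,-0.1],[[-125,0,0],0,-0.1],[[-170,0,0],0,-0.1]]'
python3 - <<'E'
from h import *
p,d,i=snap('wrist','pics/w3.png'); X=fcloud(d,i); hsv=cv2.cvtColor(p,cv2.COLOR_BGR2HSV)
m=(np.hypot(X[...,0]-.471,X[...,1]+.273)<.065)&(X[...,2]>.012)&(X[...,2]<.034)&(hsv[...,2]>110)&(X[...,1]>-.31)
P=X[m];print('lamp',m.sum(),cv2.minAreaRect((P[:,:2]*1000).astype(np.float32)),np.percentile(P[:,2],[2,50,98]))
# base grasp: jaws along box y (101.4)
plan((.6235,-.073,.21),101.4)
E
```

```text
time_s: 6.8
ee_pos: [0.4666, -0.2727, 0.0221]
eef_rot: [-0.486, 1.568, -0.347]
force: [0.2, 0.2, -0.2]
grip_width: 0.0516
time_s: 7.3
ee_pos: [0.4658, -0.2723, 0.1947]
eef_rot: [-0.522, 1.567, -0.384]
force: [0.8, -0.4, -0.3]
grip_width: 0.0518
lamp 4355 ((466.4305114746094, -272.8131103515625), (119.9935302734375, 36.922630310058594), 7.3074951171875) [0.01465172 0.02128819 0.02869658]
shift [ -7.1 177.1 182. ] spin -0.06 | tcp [ 0.4678 -0.2736  0.2024] toolx [ 0.012 -0.007 -1.   ] jawdeg 97.9 q6 -2.307 F [0.9 0.6 7.8] w 0.0518 t 7.35
```

```bash
python3 -m handwheel '[[[0,25,26],-0.02,-0.2],[[0,55,57],-0.04,-0.2],[[0,88,91],-0.06,-0.2],[[0,118,122],-0.06,-0.2],[[0,148,152],-0.06,-0.2]]'
python3 - <<'E'
from h import *
plan((.6235,-.073,.20),101.4)
E
```

```text
time_s: 7.85
ee_pos: [0.5988, -0.1044, 0.2034]
eef_rot: [-0.729, 1.556, -0.53]
force: [0.4, -0.9, -0.1]
grip_width: 0.0565
shift [ 3.5 25.9 30.4] spin -0.0 | tcp [ 0.5988 -0.1044  0.2034] toolx [ 0.012 -0.007 -1.   ] jawdeg 101.4 q6 -2.0 F [ 0.4 -0.9 -0.1] w 0.0565 t 7.85
```

```bash
python3 -m handwheel '[[[0,12,14],0,-0.2],[[3,26,30],0,-0.2],[[10,26,30],0,-0.2],[[20,26,30],0,-0.2],[[20,26,30],0,-0.2]]'
python3 - <<'E'
from h import *
p,d,i=snap('wrist','pics/w4.png'); X=fcloud(d,i)
m=(np.hypot(X[...,0]-.6235,X[...,1]+.073)<.03)&(X[...,2]>.12)&(X[...,2]<.14)
P=X[m];print('cap',m.sum(),cv2.minAreaRect((P[:,:2]*1000).astype(np.float32)),np.percentile(P[:,2],[2,50,98]))
plan((.6235,-.073,.128),101.4)
E
```

```text
time_s: 8.35
ee_pos: [0.6222, -0.0737, 0.1818]
eef_rot: [-0.813, 1.559, -0.614]
force: [-0.9, -0.3, -0.1]
grip_width: 0.0561
cap 1592 ((623.7138061523438, -73.61402893066406), (26.663501739501953, 27.07221221923828), 45.362510681152344) [0.12436857 0.13262882 0.13534608]
shift [54.7  1.2  0.6] spin -0.001 | tcp [ 0.6225 -0.0739  0.1827] toolx [ 0.011 -0.007 -1.   ] jawdeg 101.3 q6 -1.942 F [-0.2  0.2 -0. ] w 0.0566 t 8.4
```

```bash
python3 -m handwheel '[[[12,0,0],0,-0.2],[[26,0,1],0,-0.2],[[40,0,1],0,-0.2],[[50,0,1],0,-0.2],[[53,0,1],0,-0.2]]' && python3 -m handwheel '[[[0,0,0],0,-0.2],[[0,0,0],0,1],[[0,0,0],0,1],[[0,0,0],0,1],[[0,0,0],0,1]]' 25 && python3 -c "
from h import *
plan((.6235,-.073,.128),101.4)"
```

```text
time_s: 8.9
ee_pos: [0.6235, -0.074, 0.1279]
eef_rot: [-0.862, 1.56, -0.664]
force: [0.1, 0.8, 0.7]
grip_width: 0.0565
time_s: 9.4
ee_pos: [0.6236, -0.074, 0.1282]
eef_rot: [-0.84, 1.559, -0.642]
force: [-0.0, 0.6, -0.1]
grip_width: 0.0283
shift [0.2 1.  0.1] spin -0.001 | tcp [ 0.6236 -0.074   0.1282] toolx [ 0.009 -0.007 -1.   ] jawdeg 101.3 q6 -1.941 F [-0.   0.6 -0.1] w 0.0283 t 9.4
```

```bash
python3 -m handwheel '[[[0,0,0],0,1],[[0,0,0],0,1],[[-5,0,0],0,1],[[-25,0,0],0,1],[[-55,0,0],0,1]]' && python3 -m handwheel '[[[-10,0,0],0,1],[[-25,0,0],0,1],[[-35,0,0],0,1],[[-35,0,0],0,1],[[-35,0,0],0,1]]' && python3 -c "
from h import *
plan((.445,.340,.22),101.4)"
```

```text
time_s: 9.9
ee_pos: [0.6224, -0.0736, 0.1827]
eef_rot: [-0.998, 1.562, -0.8]
force: [0.2, 0.3, -0.5]
grip_width: 0.0254
time_s: 10.4
ee_pos: [0.6221, -0.0733, 0.217]
eef_rot: [-1.055, 1.563, -0.857]
force: [0.1, 0.5, -0.8]
grip_width: 0.0256
shift [ -6.5 440.  -92.4] spin -0.001 | tcp [ 0.6221 -0.0733  0.217 ] toolx [ 0.005 -0.006 -1.   ] jawdeg 101.3 q6 -1.941 F [ 0.1  0.5 -0.8] w 0.0256 t 10.4
```

Grip held at 25.5 mm. Now I carry the base to the bases' tray.

```bash
python3 -m handwheel '[[[0,25,-5],0,1],[[0,60,-12],0,1],[[0,100,-21],0,1],[[0,142,-30],0,1],[[0,185,-39],0,1]]' && python3 -m handwheel '[[[0,42,-9],0,1],[[0,84,-18],0,1],[[0,126,-26],0,1],[[0,165,-34],0,1],[[0,200,-42],0,1]]'
python3 - <<'E'
from h import *
p,d,i=snap('wrist','pics/w5.png'); X=fcloud(d,i); hsv=cv2.cvtColor(p,cv2.COLOR_BGR2HSV)
m=(np.hypot(X[...,0]-.44,X[...,1]-.303)<.135)&(X[...,2]>.034)&(X[...,2]<.044)&(hsv[...,2]<90); m[330:]=0
P=X[m];print('rim',m.sum(),cv2.minAreaRect((P[:,:2]*1000).astype(np.float32)),P[:,2].mean())
plan((.445,.340,.22),101.4)
E
```

```text
time_s: 10.9
ee_pos: [0.5463, 0.1016, 0.2145]
eef_rot: [-1.218, 1.563, -1.021]
force: [0.5, 0.7, -0.6]
grip_width: 0.0256
time_s: 11.4
ee_pos: [0.4647, 0.291, 0.212]
eef_rot: [-1.411, 1.563, -1.213]
force: [0.4, -0.6, -0.4]
grip_width: 0.0253
rim 2585 ((438.7574768066406, 303.97430419921875), (159.41567993164062, 179.1072540283203), 82.30924987792969) 0.03881726626814397
shift [-8.3 48.1 -8.4] spin 0.001 | tcp [0.4628 0.2945 0.212 ] toolx [ 0.002 -0.006 -1.   ] jawdeg 101.5 q6 -1.266 F [-3.   3.8 -0.5] w 0.0259 t 11.45
```

View pics/w5.png

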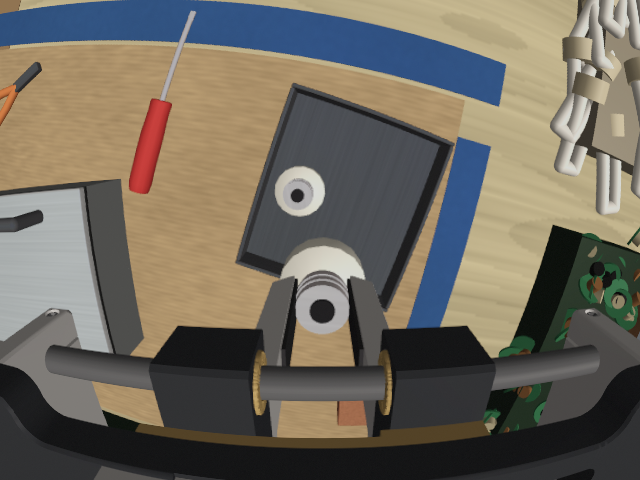

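The wrist view shows the held base (cap (322,308), upright) coming over the tray, with base2 at (300,192). The free half is to the right of base2.

```bash
python3 -m handwheel '[[[0,20,-4],0,1],[[0,40,-8],0,1],[[5,48,-9],0,1],[[20,48,-9],0,1],[[40,48,-9],0,1]]' && python3 -m handwheel '[[[25,0,0],0,1],[[50,0,0],0,1],[[75,0,0],0,1],[[95,0,0],0,1],[[105,0,0],0,1]]' && python3 -c "
from h import *
plan((.444,.340,.049))"
```

```text
time_s: 11.95
ee_pos: [0.4447, 0.3394, 0.1708]
eef_rot: [-1.391, 1.565, -1.191]
force: [0.2, -0.1, -0.5]
grip_width: 0.0254
time_s: 12.45
ee_pos: [0.4443, 0.3376, 0.0633]
eef_rot: [-1.823, 1.563, -1.623]
force: [-0.1, 0.3, -0.0]
grip_width: 0.0253
shift [14.3  2.5  0.2] spin 0 | tcp [0.4443 0.3376 0.0633] toolx [-0.    -0.008 -1.   ] jawdeg 101.5 q6 -1.18 F [-0.1  0.3 -0. ] w 0.0253 t 12.45
```

```bash
python3 -m handwheel '[[[4,1,0],0,1],[[8,1,0],0,1],[[11,1,0],0,1],[[13,1,0],0,1],[[14,1,0],0,1]]' && python3 -c "
from h import *
plan((.444,.340,.049))"
```

```text
time_s: 12.95
ee_pos: [0.4443, 0.3386, 0.0496]
eef_rot: [-1.749, 1.563, -1.549]
force: [0.2, 1.1, -0.8]
grip_width: 0.0255
shift [0.6 1.4 0. ] spin 0 | tcp [0.4443 0.3386 0.0496] toolx [ 0.    -0.007 -1.   ] jawdeg 101.5 q6 -1.178 F [ 0.2  1.1 -0.8] w 0.0255 t 12.95
```

```bash
python3 -m handwheel '[[[0.5,0,0],0,1],[[1,0,0],0,1],[[1.5,0,0],0,1],[[1.5,0,0],0,1],[[1.5,0,0],0,1]]' && python3 -c "
from h import *
plan((.444,.340,.049))"
```

```text
time_s: 13.45
ee_pos: [0.4444, 0.3387, 0.0493]
eef_rot: [-1.671, 1.564, -1.47]
force: [-6.0, -3.5, 12.4]
grip_width: 0.0255
shift [ 0.3  1.4 -0.1] spin 0 | tcp [0.4444 0.3387 0.0493] toolx [ 0.001 -0.007 -1.   ] jawdeg 101.5 q6 -1.178 F [-6.  -3.5 12.4] w 0.0255 t 13.45
```

```bash
python3 -m handwheel '[[[-0.5,0,0],0,0.15],[[-0.5,0,0],0,0.15],[[-0.5,0,0],0,0.15],[[-0.5,0,0],0,0.15],[[-0.5,0,0],0,0.15]]' && python3 -m handwheel '[[[-8,0,0],0,0.15],[[-30,0,0],0,0.15],[[-70,0,0],0,0.15],[[-110,0,0],0,0.15],[[-150,0,0],0,0.15]]'
python3 - <<'E'
from h import *
p,d,i=snap('wrist'); X=fcloud(d,i)
for c in ((.444,.339),(.439,.261)):
    m=(np.hypot(X[...,0]-c[0],X[...,1]-c[1])<.03)&(X[...,2]>.044)&(X[...,2]<.06)
    P=X[m];print('cap',m.sum(),cv2.minAreaRect((P[:,:2]*1000).astype(np.float32)),np.percentile(P[:,2],[2,50,98]))
# handle: jaws along box x
plan((.509,-.045,.22),11.4); plan((.509,-.045,.22),101.4)
E
```

```text
time_s: 13.95
ee_pos: [0.4444, 0.3387, 0.0497]
eef_rot: [-1.697, 1.564, -1.497]
force: [-0.0, 0.2, -1.1]
grip_width: 0.0398
time_s: 14.45
ee_pos: [0.4441, 0.3396, 0.2019]
eef_rot: [-1.649, 1.564, -1.449]
force: [1.5, 0.5, 0.1]
grip_width: 0.0397
cap 782 ((444.04034423828125, 338.13702392578125), (26.207021713256836, 26.795900344848633), 51.0331916809082) [0.04653832 0.05363065 0.05665176]
cap 768 ((437.2852783203125, 262.66485595703125), (26.079105377197266, 26.740901947021484), 11.1082763671875) [0.04648236 0.05364406 0.05635042]
shift [  -9.9 -390.8  -14.7] spin -1.57 | tcp [0.4458 0.3409 0.2089] toolx [ 0.008 -0.002 -1.   ] jawdeg 101.5 q6 -1.179 F [0.8 0.2 6.4] w 0.04 t 14.5
shift [  -9.9 -390.8  -14.7] spin 0.001 | tcp [0.4458 0.3409 0.2089] toolx [ 0.008 -0.002 -1.   ] jawdeg 101.5 q6 -1.179 F [0.8 0.2 6.4] w 0.04 t 14.5
```

```bash
python3 -m handwheel '[[[0,-25,0],0.15,0.15],[[0,-65,-2],0.3,0.15],[[-2,-110,-4],0.45,0],[[-4,-155,-6],0.6,0],[[-5,-200,-8],0.75,0]]' && python3 -c "
from h import *
plan((.509,-.045,.22),11.4)"
```

```text
time_s: 15.0
ee_pos: [0.4776, 0.1416, 0.2152]
eef_rot: [0.376, 1.561, -0.179]
force: [0.2, 0.8, -0.5]
grip_width: 0.0467
shift [  -4.2 -142.   125.1] spin 0.816 | tcp [0.4776 0.1416 0.2152] toolx [ 0.009 -0.002 -1.   ] jawdeg 58.2 q6 -0.798 F [ 0.2  0.8 -0.5] w 0.0467 t 15.0
```

```bash
python3 -m handwheel '[[[0,-30,26],0.15,0],[[0,-60,52],0.3,0],[[-2,-90,78],0.45,0],[[-3,-118,104],0.6,0],[[-4,-142,125],0.75,0]]' && python3 -m handwheel '[[[0,0,0],0.065,0],[[0,0,0],0.065,0],[[0,0,0],0.065,0],[[0,0,0],0.065,0],[[0,0,0],0.065,0]]'
python3 - <<'E'
from h import *
p,d,i=snap('wrist','pics/w6.png'); X=fcloud(d,i); hsv=cv2.cvtColor(p,cv2.COLOR_BGR2HSV)
m=(np.hypot(X[...,0]-.509,X[...,1]+.045)<.07)&(X[...,2]>.115)&(X[...,2]<.135)
P=X[m];print('handle',m.sum(),cv2.minAreaRect((P[:,:2]*1000).astype(np.float32)),np.percentile(P[:,2],[2,50,98]))
plan((.509,-.045,.16),11.4)
E
```

```text
time_s: 15.5
ee_pos: [0.509, -0.0469, 0.2203]
eef_rot: [1.116, 1.561, -0.191]
force: [0.7, 0.5, 0.2]
grip_width: 0.047
time_s: 16.0
ee_pos: [0.509, -0.0463, 0.2204]
eef_rot: [1.185, 1.561, -0.184]
force: [0.5, -0.3, 0.1]
grip_width: 0.0468
handle 2733 ((507.4394836425781, -44.02734375), (14.044642448425293, 112.07478332519531), 11.816058158874512) [0.1219014  0.12637955 0.12849847]
shift [60.4 -0.3 -1.6] spin 0.002 | tcp [ 0.509  -0.0464  0.2204] toolx [ 0.01  -0.002 -1.   ] jawdeg 11.5 q6 -0.363 F [-0.9  0.5 -0.3] w 0.0469 t 16.05
```

View pics/w6.png

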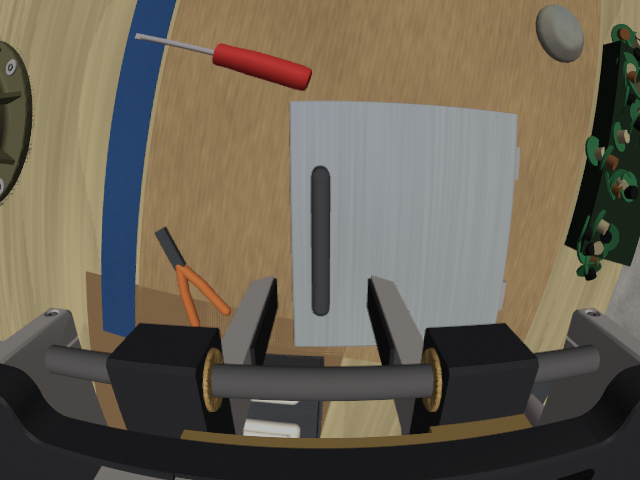

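The lid is now bare and the handle runs from (320,170) to (320,312), parallel to the pads. I descend straight onto it.

```bash
python3 -m handwheel '[[[25,-1,-2],0,0],[[55,-1,-2],0,0],[[80,-1,-2],0,0],[[95,-1,-2],0,0],[[100,-1,-2],0,0]]' 30 && python3 -c "
from h import *
plan((.5077,-.0445,.1165),11.4)"
```

```text
time_s: 16.55
ee_pos: [0.508, -0.0445, 0.1189]
eef_rot: [1.176, 1.563, -0.193]
force: [-0.9, 1.0, -0.2]
grip_width: 0.0473
shift [ 2.4 -0.3 -0. ] spin 0.003 | tcp [ 0.508  -0.0445  0.1189] toolx [ 0.008 -0.002 -1.   ] jawdeg 11.6 q6 -0.361 F [-0.9  1.  -0.2] w 0.0473 t 16.55
```

```bash
python3 -m handwheel '[[[2,0,0],0,0],[[2,0,0],0,1],[[2,0,0],0,1],[[2,0,0],0,1],[[2,0,0],0,1]]' 30 && python3 -m handwheel '[[[0,0,0],0,1],[[0,0,0],0,1],[[0,0,0],0,1],[[0,0,0],0,1],[[0,0,0],0,1]]' 30 && python3 -c "
from h import *
plan((.5077,-.0445,.1165),11.4)"
```

```text
time_s: 17.05
ee_pos: [0.5082, -0.0445, 0.1174]
eef_rot: [1.175, 1.562, -0.194]
force: [0.3, 0.1, 0.1]
grip_width: 0.0184
time_s: 17.55
ee_pos: [0.5083, -0.0444, 0.1174]
eef_rot: [1.187, 1.562, -0.182]
force: [2.9, -0.5, -1.3]
grip_width: 0.0126
shift [ 0.9 -0.6 -0.1] spin 0.003 | tcp [ 0.5083 -0.0444  0.1174] toolx [ 0.009 -0.002 -1.   ] jawdeg 11.6 q6 -0.361 F [ 2.9 -0.5 -1.3] w 0.0126 t 17.55
```

```bash
python3 -m handwheel '[[[-1,0.3,0],0,1],[[-2,0.6,0],0,1],[[-3,1,0],0,1],[[-4,1,0],0,1],[[-4,1,0],0,1]]' 30 && python3 -c "
from h import *
plan((.5083,-.0444,.1174),11.4)"
```

```text
time_s: 18.05
ee_pos: [0.5089, -0.0443, 0.1202]
eef_rot: [1.169, 1.563, -0.2]
force: [8.1, -0.2, -18.2]
grip_width: 0.013
shift [ 2.8 -0.7 -0. ] spin 0.003 | tcp [ 0.5089 -0.0443  0.1202] toolx [ 0.007 -0.002 -1.   ] jawdeg 11.6 q6 -0.36 F [  8.1  -0.2 -18.2] w 0.013 t 18.05
```

```bash
python3 -m handwheel '[[[-2,0.8,0],0,1],[[-3,1.5,0],0,1],[[-4,2,0],0,1],[[-5,2.5,0],0,1],[[-6,2.5,0],0,1]]'
python3 - <<'E'
from h import *
plan((.5083,-.0444,.1174),11.4)
p,d,i=snap('side'); X=cloud(d,i)
c,s=np.cos(np.radians(11.5)),np.sin(np.radians(11.5)); dx=X[...,0]-.583; dy=X[...,1]+.030
bx=dx*c+dy*s; by=-dx*s+dy*c
m=(abs(by)<.1)&(bx>-.06)&(bx<.09)&(X[...,2]>.075)&(X[...,2]<.13)
k=np.polyfit(bx[m],X[...,2][m],1); r=X[...,2][m]-np.polyval(k,bx[m]); g=abs(r)<.004; k=np.polyfit(bx[m][g],X[...,2][m][g],1); print('lid slope',k,g.sum(),m.sum())
E
```

```text
time_s: 18.55
ee_pos: [0.5106, -0.0439, 0.1255]
eef_rot: [1.065, 1.566, -0.304]
force: [-0.2, -4.6, -16.3]
grip_width: 0.0131
shift [ 8.1 -2.4  0. ] spin 0.003 | tcp [ 0.5106 -0.0439  0.1255] toolx [ 0.005 -0.002 -1.   ] jawdeg 11.6 q6 -0.358 F [ -0.2  -4.6 -16.3] w 0.0131 t 18.55
lid slope [-0.0455766   0.08659843] 3762 3781
```

The lid slope is 0.046 rad and the handle is 8.1 mm up, so the bar isn't slipping. I continue in small steps.

```bash
python3 -m handwheel '[[[-1.5,0.5,0],0,1],[[-3,1,0],0,1],[[-4.5,1.5,0],0,1],[[-6,2,0],0,1],[[-7,2.3,0],0,1]]' && python3 -m handwheel '[[[-1.5,0.5,0],0,1],[[-3,1,0],0,1],[[-4,1.5,0],0,1],[[-5,2,0],0,1],[[-6,2.3,0],0,1]]' && python3 -c "
from h import *
plan((.5083,-.0444,.1174),11.4)"
```

```text
time_s: 19.1
ee_pos: [0.513, -0.0434, 0.133]
eef_rot: [1.091, 1.565, -0.278]
force: [0.7, -3.7, -16.2]
grip_width: 0.0132
time_s: 19.6
ee_pos: [0.5153, -0.0429, 0.1392]
eef_rot: [1.098, 1.565, -0.271]
force: [1.3, -4.3, -15.7]
grip_width: 0.0132
shift [21.7 -7.2 -0. ] spin 0.003 | tcp [ 0.5153 -0.0429  0.1392] toolx [ 0.006 -0.002 -1.   ] jawdeg 11.6 q6 -0.355 F [  1.3  -4.3 -15.7] w 0.0132 t 19.6
```

```bash
python3 -m handwheel '[[[-1.5,0.6,0],0,1],[[-3,1.2,0],0,1],[[-4,1.8,0],0,1],[[-5,2.2,0],0,1],[[-6,2.6,0],0,1]]' && python3 -m handwheel '[[[-1.5,0.6,0],0,1],[[-3,1.3,0],0,1],[[-4,1.9,0],0,1],[[-5,2.4,0],0,1],[[-5.5,2.6,0],0,1]]' && python3 -m handwheel '[[[0,0,0],0,1],[[0,0,0],0,1],[[0,0,0],0,1],[[0,0,0],0,1],[[0,0,0],0,1]]'
python3 - <<'E'
from h import *
plan((.5083,-.0444,.1174),11.4)
p,d,i=snap('side','pics/s9.png'); X=cloud(d,i)
c,s=np.cos(np.radians(11.5)),np.sin(np.radians(11.5)); dx=X[...,0]-.583; dy=X[...,1]+.030
bx=dx*c+dy*s; by=-dx*s+dy*c
m=(abs(by)<.1)&(bx>-.04)&(bx<.09)&(X[...,2]>.075)&(X[...,2]<.13)
k=np.polyfit(bx[m],X[...,2][m],1)
for _ in range(3): g=abs(X[...,2][m]-np.polyval(k,bx[m]))<.004; k=np.polyfit(bx[m][g],X[...,2][m][g],1)
print('lid slope',k,g.sum(),m.sum()); o=get_obs(); print(o['joint_vel'].round(4) if hasattr(o['joint_vel'],'round') else o['joint_vel'],o['time_s'],o['ee_pos'])
E
```

```text
time_s: 20.1
ee_pos: [0.5178, -0.0424, 0.1453]
eef_rot: [1.084, 1.565, -0.285]
force: [-0.3, -3.9, -12.2]
grip_width: 0.0134
time_s: 20.6
ee_pos: [0.5203, -0.0419, 0.151]
eef_rot: [1.076, 1.565, -0.293]
force: [-0.9, -4.5, -9.6]
grip_width: 0.0129
time_s: 21.1
ee_pos: [0.5204, -0.0419, 0.151]
eef_rot: [1.077, 1.565, -0.292]
force: [-1.8, -4.6, -10.0]
grip_width: 0.013
shift [ 33.5 -12.5  -0.1] spin 0.003 | tcp [ 0.5204 -0.0419  0.151 ] toolx [ 0.006 -0.002 -1.   ] jawdeg 11.6 q6 -0.352 F [ -1.8  -4.6 -10. ] w 0.013 t 21.1
lid slope [-0.19437754  0.10154304] 3257 3268
[-0.001   0.0012  0.0006  0.      0.0004 -0.0002] 21.15 [ 0.52036753 -0.04189247  0.15101642]
```

View pics/s9.png

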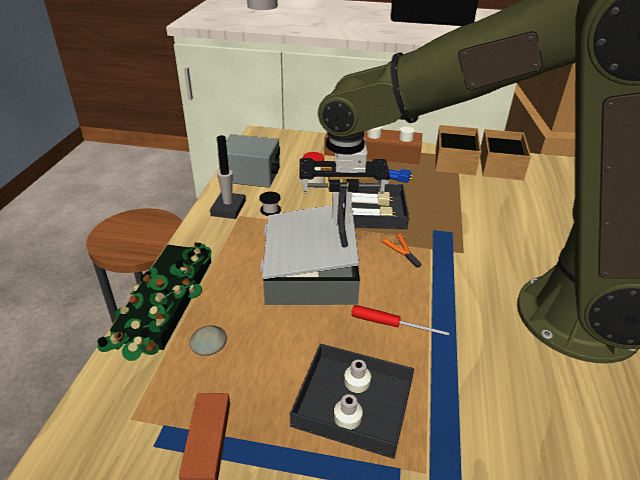

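The side view shows the lid ajar, held at the handle (343,215). Both lamps lie in their tray (375,205), both bases stand in theirs (357,372 and 348,412), and the bystanders are where they were. The slope of 0.194 rad matches the 33.5 mm rise, and the arm is at rest, so I hand in.

```bash
python3 -c "
from station import *
print(hand_in()); o=get_obs(); print(o['time_s'],o['ee_pos'],o['grip_width'])"
```

```text
the job is handed in; nothing more can be done
None
the job is handed in; nothing more can be done
```

The job is handed in. The lamp lies flat in the lamps' tray, the base stands in the bases' tray, and the gripper is holding the lid ajar and still. The hand-in reported no verdict.

- **Lamp:** I lowered it until it touched the tray floor (about 4 N) and let go. The wrist camera then measured it at (0.466, -0.273), about 33 mm from the tray's centre line, with its underside on the floor.
- **Base:** I lowered it the same way and let go; the touch-down push was about 12 N, more than I meant. Its cap stands level at (0.444, 0.338), with base2's cap at the same height beside it.
- **Lid:** I gripped the bar at 30 N and raised it in small steps; the pull peaked at about 18 N, then faded to about 10 N. At the end the handle was 33.5 mm up. The side camera gave a lid slope of 0.194 rad, which agrees, so the bar did not slip. The arm was at rest at 21 s.
- **Bystanders:** the last side view shows none visibly moved. I did not measure their positions again.

No check failed. The scene and side cameras disagreed by 5–10 mm on the lamp and base, so I used the wrist camera's close-up values. One 5 mm sideways move was not carried out at first and was made up in the next call.

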